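# Shut the touch guard over the torqued battery terminal

### The arm

A 6-joint arm with a two-finger parallel gripper is mounted at the origin on the work surface. World frame = base frame: x ahead of the robot, y to its left, z up, the work surface at z = 0. Lengths are in m, angles in rad, forces in N, time in s.
With the tool pointing down it reaches from about 0.375 to 0.925 m from the base axis. Payload 5.7 kg.
Tool frame: the origin (TCP) lies between the finger pads, 19 mm behind the fingertips; this is the grasp point; z points along the fingers, y is the direction in which the jaws open and shut (so a half turn about z gives the same grasp; the last joint's range is limited). The gripper opens to 85 mm and grips with 20 to 120 N. Pads are 22 mm wide; open, the fingers measure 114 mm over their backs; the gripper's body (76 mm by 85 mm) begins 54 mm behind the grasp point. The pads swing forward as they close: fully open they stand 13 mm farther back than shut.
Start: joints at [-1.231, 0.359, 1.51, -0, 1.272, -0.115], TCP at [0.264, -0.539, 0.25] pointing down, gripper open.
Joint ranges: [-2.97, 2.97], [-1.01, 2.36], [0.21, 2.38], [-0.96, 4.11], [0.2, 2.71], [-2.98, 2.98]. Speed limits (rad/s): [2.39, 2.39, 3.14, 3.14, 3.14, 3.14].

### API

Orientations are given as a unit quaternion [w, x, y, z].
In Python, from rig import r, grab_frame gives the robot as it stands.
- The arm moves only by the shell command python3 -m jog 'ROWS' [FORCE]. ROWS is JSON, a list of rows, each a list of 5 numbers: the opening, from -1 (shut) to 1 (fully open), then the shift along the tool's x, y, z in mm, then the turn about the tool's z in rad. In form: [[grip, tx, ty, tz, spin], ...]. A call has 1 to 20 rows; each row is the pose to reach, as a shift and turn from the pose commanded when the call began, along the tool's axes at that moment; what a row does not reach only later rows make up. A row lasts 1/8 s, in which the tool goes at most 62.5 mm and 10.7 degrees, less where a joint would pass 70% of its speed; a pose out of reach is approached as far as the arm can. A call with a gripper value outside its range is refused whole. The fingers move at their own pace and stop on an object; FORCE is the grip in N (left out, the last holds). Time passes only in rows, so rows that repeat a pose let the fingers close. It gives the time, the measured TCP pose, the force and the opening at its end, in the units of the state.
- r.get_state(): the state, without advancing time (a new reading comes with each control period).
- grab_frame(name): name is "scene" or "top" or "wrist"; returns a dict with "image" (420x560x3 uint8, red, green, blue), "mtx" (3x3 intrinsics, pixels), "world_to_cam" (4x4, takes a point from world to camera coordinates). Camera axes: x right, y down, z forward; pixel columns grow to the right and rows downward; lengths in m; the calibration is good to about 2 mm. A picture is of the moment at which its call begins. There is no depth.
- r.job_done(): hands the job in, once; it reports no verdict.
The state is a dict: "time_s": time; "joints": joint angles; "qvel": joint speeds; "effort": joint torques, N m; "position": TCP position; "eef_rot": TCP orientation; "force": force on the tool from outside, world axes, zero at the start; "torque": the same for the moment, N m; "opening": opening from 0.0 (shut) to 1.0 (fully open).
Only numpy, scipy, OpenCV 4.12 (cv2) and the standard library are available. Lean on these libraries where they do the work, as an engineer would, in place of code of your own. Each camera call takes 0.05 s, during which the arm holds its last target. There are 200 camera calls.

### The job

On the open battery pack, only the terminal bolt with the bright green paint mark has been torqued. With the fingertips, without gripping it, push that terminal's orange guard over and press it gently until it is fully shut, then draw the hand back at least 15 cm from it. Leave the other three guards standing open as they are and do not disturb the tools and parts lying about.

Things in the scene. Friction and masses are not known exactly. Their poses are not given: they have to be found in the camera images.
- terminal_marked: terminal with green torque mark: black base 46 x 44 mm, aluminium lug, hex bolt, a 34 x 12 mm bright green paint stripe across them. Origin: centre of underside, on the module's top, 116 mm over the bench. z up; x level, from the hinge to the side where the guard closes (within 0.12 rad of world x); y along the hinge. May be at any corner
- hinge_marked (a point): middle of the hinge line of the marked terminal's guard, on the robot's side of the terminal: 22.5 mm to -x of the terminal's origin and 18.5 mm above it. The hinge is stiff (0.02 N m, some 0.6 N at 35 mm from it), without spring: the guard stays at whatever angle it is left
- guard_marked (a joint): angle (rad) of the marked terminal's guard, 0 = fully shut on a hard stop, 1.57 = upright; starts 1.6 to 1.9, leaning towards the robot, outer face to the robot (limit 2.1). Flat orange flap, 46 mm wide along the hinge, 48 mm from hinge to free edge, then a thumb tab 16 mm wide, 5 mm long; 12 g. Its outer face lies 4 mm off the hinge line: level when shut, 138.5 mm over the bench
- edge_marked (a point): middle of the free edge of the marked terminal's guard, on its outer face, 48 mm from the hinge line
- terminal_b: another terminal, at another corner, of the same make and size with its axes alike, its bolt without paint
- edge_b (a point): middle of the free edge of the guard of terminal_b, which stands open between 1.6 and 1.9 rad and is to stay so
- terminal_c: another terminal, at another corner, of the same make and size with its axes alike, its bolt without paint
- edge_c (a point): middle of the free edge of the guard of terminal_c, which stands open between 1.6 and 1.9 rad and is to stay so
- terminal_d: another terminal, at another corner, of the same make and size with its axes alike, its bolt without paint
- edge_d (a point): middle of the free edge of the guard of terminal_d, which stands open between 1.6 and 1.9 rad and is to stay so
- pack: the pack, fixed to the bench: aluminium tray 400 (x) x 450 (y) mm with 90 mm walls, in it two black modules, each 151 x 355 mm, long in y, side by side in x, their flat tops 116 mm above the bench. Origin: centre of the underside. The terminals stand on the modules at x = -67 or +67 mm, y = -145 or +145 mm from it, turned as it is; low aluminium links join them in x
- pen: white paint marker with green cap, 131 x 15 x 16 mm, long along its x, lying on the middle of the nearer module; origin: centre of the underside. Loose
- socket: orange insulated socket, 28 mm across, 54 mm high, standing on the middle of the farther module; origin: centre of the underside. Loose
- wrench: torque wrench with orange handle, 323 mm long along its x, 36 mm across, lying on the bench to the right of the pack; origin: under the shaft near the handle. Loose
- busbar: copper busbar in orange insulation, 150 x 24 x 8 mm, lying on the bench to the left of the pack; origin: centre of the underside. Loose
- plug: orange and black power plug, 92 x 60 x 40 mm, on the bench to the left of the pack; origin: centre of the orange part's underside. Loose

How it is judged:
By the outcome, as a careful person would: the job done as asked, in the order asked, and still so for the second after the job is handed in, with the robot touching nothing.
It also fails if it takes over 32 s, if anything falls off the work surface, if the arm or the gripper's body presses on something with over 40 N, if the wrist force passes 120 N, or if a joint passes its speed limit or range.

## Working session

There is one attempt and no reset: what is moved stays moved. The work goes in short steps, Python scripts to look and compute and a shell command to move; the robot and the scene stay as the last step left them, time stands still between calls to the robot, and variables do not carry over. Pictures are saved under pics/ and viewed, about 8 in all and at most 12, crops included, and the job is handed in when it is done.

```bash
mkdir -p pics; ls; python3 - <<'E'
from rig import r, grab_frame
import cv2, numpy as np
s=r.get_state(); print(s)
for n in ("top","scene"):
    f=grab_frame(n); cv2.imwrite(f"pics/{n}0.png",f["image"][...,::-1]); print(n,f["mtx"].tolist(),np.round(f["world_to_cam"],4).tolist())
E
```

```text
pics
{'time_s': 0.0, 'joints': array([-1.23108430e+00,  3.59504272e-01,  1.51141962e+00,  5.68804534e-06,
        1.27249424e+00, -1.15100826e-01]), 'qvel': array([-2.62554095e-04, -7.32298939e-04, -9.71435176e-04,  8.85245071e-04,
       -1.08200851e-04,  9.73876694e-05]), 'effort': array([-3.99580358e-04, -5.27614117e+01, -2.78614515e+01, -4.83199310e-04,
        1.29143012e-02, -1.22352910e-05]), 'position': array([ 0.26335797, -0.53840611,  0.24915886]), 'eef_rot': array([-9.07291259e-04,  9.74254180e-01,  2.25450572e-01, -9.95895548e-05]), 'force': array([-0.05358648, -0.14665038, -0.75354693]), 'torque': array([ 0.01095466, -0.01406166,  0.00121246]), 'opening': 0.9985857667989638}
top [[386.6652889421671, 0.0, 275.08578175718753], [0.0, 386.6652889421671, 203.19357981478458], [0.0, 0.0, 1.0]] [[-0.005, -1.0, -0.0052, 0.0082], [-0.9921, 0.0056, -0.1253, 0.5926], [0.1253, 0.0045, -0.9921, 0.9942], [0.0, 0.0, 0.0, 1.0]]
scene [[399.71212955056876, 0.0, 275.85327345015077], [0.0, 399.71212955056876, 202.89669657835225], [0.0, 0.0, 1.0]] [[-0.8157, 0.5783, -0.0161, 0.4602], [0.4153, 0.566, -0.7122, -0.1446], [-0.4028, -0.5876, -0.7018, 1.3369], [0.0, 0.0, 0.0, 1.0]]
```

View pics/top0.png

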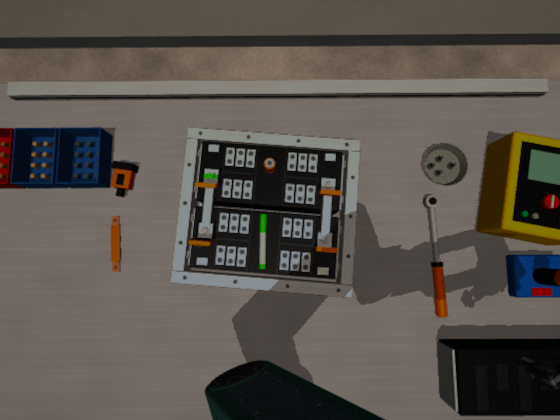

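View pics/scene0.png

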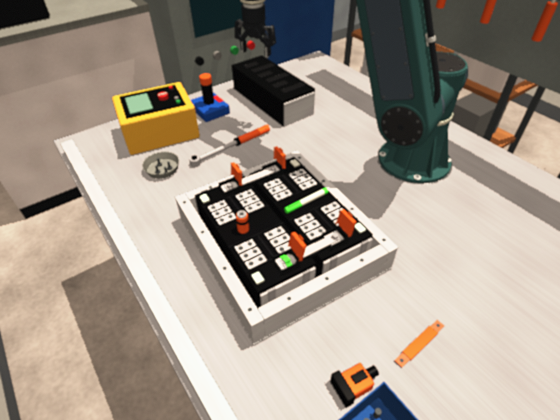

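Top view: the green mark is at (211,176), on the far-left terminal. The green at (263,215) is only the pen cap. The four guards are the orange bars near (206,185), (200,242), (329,192) and (326,249). Next I measure these.

```bash
cat > h.py <<'E'
import numpy as np, cv2
from rig import r, grab_frame
def ray(f,uv):
    M=f["world_to_cam"];R,t=M[:3,:3],M[:3,3]
    return -R.T@t, R.T@np.linalg.inv(f["mtx"])@[uv[0],uv[1],1]
def onz(f,uv,z):
    c,d=ray(f,uv); return c+d*(z-c[2])/d[2]
def two(f,a,g,b):
    c1,d1=ray(f,a);c2,d2=ray(g,b)
    k=np.linalg.lstsq(np.c_[d1,-d2],c2-c1,rcond=None)[0]
    p,q=c1+k[0]*d1,c2+k[1]*d2
    return (p+q)/2,np.linalg.norm(p-q)
def proj(f,p):
    q=f["mtx"]@(f["world_to_cam"]@np.r_[p,1])[:3]; return q[:2]/q[2]
def blobs(f,lo,hi,amin=15):
    m=cv2.inRange(cv2.cvtColor(f["image"],cv2.COLOR_RGB2HSV),lo,hi)
    n,L,st,c=cv2.connectedComponentsWithStats(m)
    return [(c[i],st[i]) for i in range(1,n) if st[i][4]>=amin]
GREEN=((45,120,80),(75,255,255)); ORANGE=((3,170,90),(16,255,255))
E
python3 - <<'E'
from h import *
T=grab_frame("top");S=grab_frame("scene")
for n,f in (("T",T),("S",S)):
    for k,c in (("g",GREEN),("o",ORANGE)):
        for b,s in blobs(f,*c): print(n,k,b.round(1),s)
for n,f,(x,y,w,h) in (("top",T,(165,120,200,180)),("scene",S,(170,130,230,190))):
    cv2.imwrite(f"pics/{n}1.png",cv2.resize(f["image"][y:y+h,x:x+w,::-1],None,fx=3,fy=3,interpolation=cv2.INTER_CUBIC))
E
```

```text
T g [210.2 175.9] [204 173  14   7  73]
T g [524.9 213.4] [523 211   5   6  19]
T g [262.7 222.8] [260 214   7  19 118]
T g [262. 266.] [259 264   7   5  35]
T o [  2.3 142.8] [  1 141   5   6  18]
T o [  1.3 154.1] [  0 152   4   6  18]
T o [  0.9 164.1] [  0 162   4   6  15]
T o [269.7 167.1] [265 165  10   4  15]
T o [121.3 178.2] [111 169  21  20 254]
T o [332.6 194. ] [325 193  16   3  21]
T o [115.2 243.4] [111 217   9  54 429]
T o [328.4 249.7] [318 247  20   6  81]
T o [440.4 292.2] [435 267  12  50 397]
S g [234.1  49.4] [231  46   7   8  46]
S g [177.9 100.7] [176  99   5   4  16]
S g [325.1 189.8] [322 187   7   7  23]
S g [292.5 206.2] [284 200  18  13 132]
S g [286.1 259.8] [279 254  14  13  84]
S o [440.4   3.4] [436   0  10   8  65]
S o [487.5  11.1] [480   0  16  24 214]
S o [544.2  20.8] [532   1  26  41 421]
S o [357.4  32.7] [353  30   8   7  38]
S o [441.8  48.5] [436  45  16   7  41]
S o [205.1  78.9] [199  73  13  13 134]
S o [482.6  89.4] [466  80  34  19 196]
S o [520.7  88.4] [510  81  25  18 180]
S o [253.2 133.7] [238 125  31  18 206]
S o [501.7 138. ] [491 129  24  18 238]
S o [279.8 157. ] [274 147  12  22 156]
S o [236.6 172.7] [232 163  10  23 131]
S o [346.5 222. ] [337 209  20  28 320]
S o [242.5 219.1] [236 213  13  10  55]
S o [242.7 228.1] [237 223  12  11  99]
S o [297.2 244.2] [289 231  18  30 312]
S o [419.5 342.4] [403 327  34  33 417]
S o [357.7 380.1] [341 364  33  34 519]
```

View pics/top1.png

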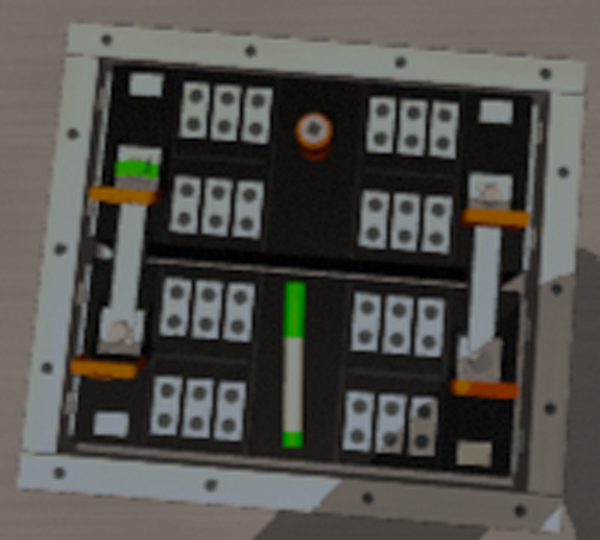

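View pics/scene1.png

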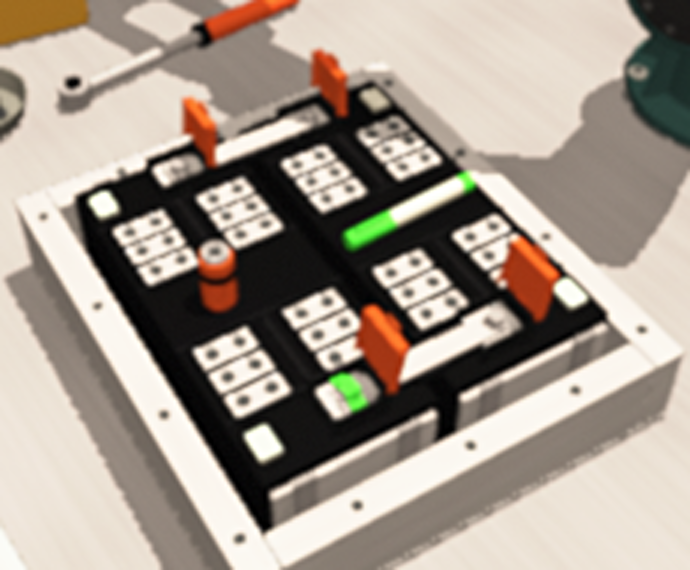

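```bash
python3 - <<'E'
from h import *
T=grab_frame("top");S=grab_frame("scene")
t=lambda x,y:(x/3+165,y/3+120); s=lambda x,y:(x/3+170,y/3+130)
print("stripe",two(T,(210.2,175.9),S,(286.1,259.8)), onz(T,(210.5,175.9),.13))
C=[onz(T,t(*p),.09) for p in ((70,25),(585,63),(560,530),(20,487))]
print(np.round(C,3)); ctr=np.mean(C,0)
a=(C[0]-C[3]+C[1]-C[2]); yaw=np.arctan2(a[1],a[0]); b=(C[0]-C[1]+C[3]-C[2]); print("ctr",ctr,"yaw",yaw,np.arctan2(-b[0],b[1]),np.linalg.norm(a)/2,np.linalg.norm(b)/2)
for yw in (yaw,):
  R=np.array([[np.cos(yw),-np.sin(yw)],[np.sin(yw),np.cos(yw)]])
  for dx in(-.067,.067):
    for dy in(-.145,.145): print(dx,dy,(ctr[:2]+R@[dx,dy]).round(4))
# guard top edge: scene corners (362,310),(408,345); top corners (92,191..199),(158,194..203)
for p,q in (((91,197),(362,310)),((158,200),(408,345)),((122,203),(378,308))): print(two(T,t(*p),S,s(*q)))
E
```

```text
stripe (array([0.64965871, 0.1636199 , 0.128007  ]), np.float64(5.629048635532605e-05)) [0.64923442 0.16255326 0.13      ]
[[ 0.783  0.229  0.09 ]
 [ 0.746 -0.215  0.09 ]
 [ 0.354 -0.182  0.09 ]
 [ 0.39   0.261  0.09 ]]
ctr [0.56849384 0.0233799  0.09      ] yaw -0.08289540125298436 -0.08240110048498797 0.3940523530642505 0.44513208022134115
-0.067 -0.145 [ 0.4897 -0.1156]
-0.067 0.145 [0.5137 0.1734]
0.067 -0.145 [ 0.6233 -0.1267]
0.067 0.145 [0.6473 0.1623]
(array([0.62445989, 0.17262469, 0.20800955]), np.float64(0.03247645801117877))
(array([0.60775471, 0.1539583 , 0.14267257]), np.float64(0.03366750928267325))
(array([0.61380076, 0.15930516, 0.1909012 ]), np.float64(0.01022766091267721))
```

Marked terminal is at about (0.648, 0.163) with yaw −0.083, so its hinge is at (0.626, 0.165, 0.1345). I'll move above the robot's side of it with the fingers shut.

```bash
python3 -m jog '[[-1,50,-44,0,0.05],[-1,100,-87,0,0.1],[-1,150,-131,0,0.15],[-1,200,-174,0,0.2],[-1,250,-218,0,0.25],[-1,300,-261,0,0.3],[-1,350,-305,0,0.35],[-1,400,-348,0,0.4],[-1,450,-392,0,0.45],[-1,500,-435,0,0.5],[-1,550,-479,0,0.538],[-1,574,-502,0,0.538],[-1,574,-502,0,0.538],[-1,574,-502,0,0.538],[-1,574,-502,0,0.538]]'
python3 - <<'E'
from h import *
f=grab_frame("wrist"); cv2.imwrite("pics/w1.png",f["image"][...,::-1])
S=grab_frame("scene"); cv2.imwrite("pics/s2.png",cv2.resize(S["image"][100:320,170:450,::-1],None,fx=2.5,fy=2.5))
for p in ((.648,.163,.13),(.626,.165,.1345)): print(proj(f,p))
for b,s in blobs(f,*GREEN)+blobs(f,*ORANGE): print(b,s)
E
```

```text
time_s: 2.17
position: [0.558, 0.1627, 0.2499]
eef_rot: [0.0, 0.999, -0.042, -0.001]
force: [-1.0, 0.2, 0.6]
opening: 0.001
[268.90541611  81.24235788]
[268.85109044 114.80912461]
[267.82352941  79.18823529] [242  71  52  18 850]
[441.39967506 218.51746548] [ 429  190   26   58 1231]
[430.65079365 328.16402116] [422 320  19  15 189]
[470.44193548  27.73763441] [456   0  36  49 930]
[501.54269972  22.83333333] [488   0  48  41 726]
[27.21968191 90.77335984] [   0   63   52   57 2012]
[266.63331938 130.24194224] [ 224  108   84   41 2389]
[ 58.36118849 240.44753946] [  36  206   46   72 1077]
[241.7480916  296.98854962] [236 282  14  33 262]
```

View pics/w1.png

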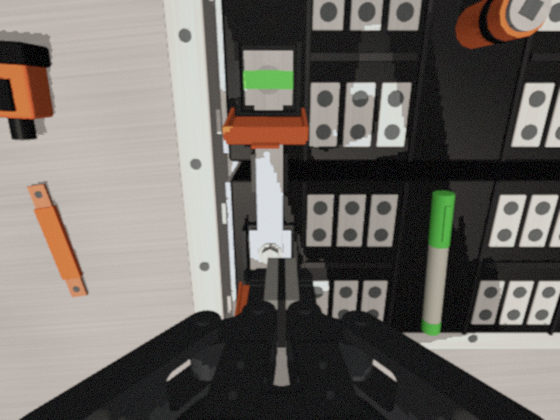

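View pics/s2.png

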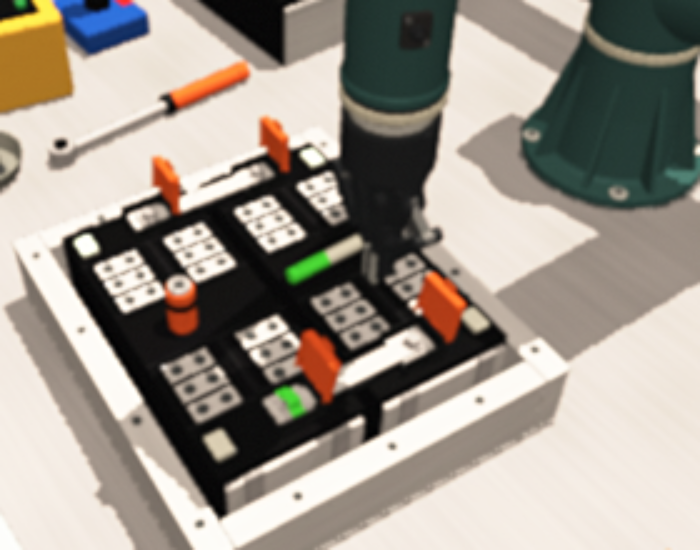

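Wrist view: stripe at (268,79), predicted (269,81), so the estimate holds. The guard's edge is near row 140, and the hand needs about 8 mm more to +y. I'll lower behind the guard and check the gap.

```bash
python3 -m jog '[[-1,0,-8,0,0],[-1,10,-8,28,0],[-1,25,-8,56,0],[-1,25,-8,56,0],[-1,25,-8,56,0],[-1,25,-8,56,0]]'
python3 - <<'E'
from h import *
s=r.get_state();print(s["position"],s["force"])
f=grab_frame("wrist"); cv2.imwrite("pics/w2.png",f["image"][...,::-1])
for b,st in blobs(f,*GREEN)+blobs(f,*ORANGE,300): print(b,st)
print(proj(f,s["position"]-[0,0,.019]), [proj(f,(x,.166,.182)) for x in (.606,.612,.618)])
b=[b for b,st in blobs(f,*GREEN) if st[1]<120][0]; print(onz(f,b,.129))
E
```

```text
time_s: 3.02
position: [0.5845, 0.1702, 0.1954]
eef_rot: [-0.0, 0.999, -0.042, 0.001]
force: [0.3, 0.1, -0.8]
opening: 0.001
[0.58452211 0.17021237 0.19544148] [ 0.32218248  0.11484316 -0.76914581]
[282.37039877 125.85582822] [ 252  115   62   23 1304]
[486.83909287 283.55939525] [ 470  250   36   69 1852]
[536.70108415  60.37119257] [ 513   29   47   58 1937]
[ 13.36433121 124.88025478] [   0   95   32   60 1570]
[282.85395723 196.62822153] [ 228  162  111   67 5471]
[ 41.46519642 284.34458994] [  14  246   54   78 1451]
[281.12772586 373.79439252] [274 361  16  25 321]
[279.96131535 270.34521157] [array([285.17188761, 234.21158352]), array([284.11377747, 221.94851558]), array([283.0277026 , 209.36134785])]
[0.64905635 0.16363545 0.129     ]
```

View pics/w2.png

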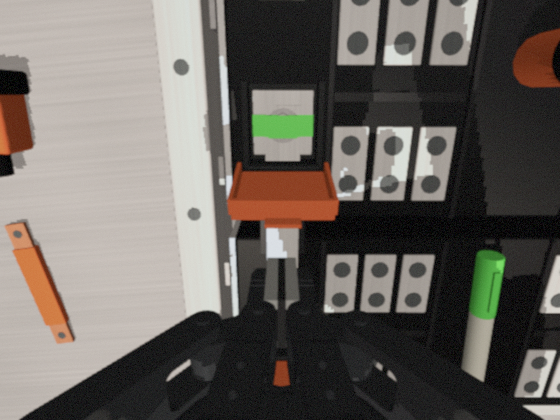

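The free edge is at row ~218, x about 0.614, and the fingertips are centred 18 mm behind it. I'll sweep it over along an arc, stopping just before shut.

```bash
python3 -m jog '[[-1,10,0,1,0],[-1,18,0,2,0],[-1,24,0,1,0],[-1,30,0,1,0],[-1,36,0,1,0],[-1,42,0,2,0],[-1,48,0,4,0],[-1,54,0,7,0],[-1,58,0,11,0],[-1,63,0,15,0],[-1,66,0,19,0],[-1,68,0,22,0],[-1,70,0,26,0],[-1,71,0,29,0],[-1,71,0,29,0],[-1,71,0,29,0]]'
python3 - <<'E'
from h import *
S=grab_frame("scene"); cv2.imwrite("pics/s3.png",cv2.resize(S["image"][170:320,230:430,::-1],None,fx=3.5,fy=3.5,interpolation=cv2.INTER_CUBIC))
E
```

```text
time_s: 5.08
position: [0.6549, 0.1642, 0.165]
eef_rot: [-0.0, 0.999, -0.042, -0.0]
force: [-0.5, 0.2, 0.3]
opening: 0.001
```

View pics/s3.png

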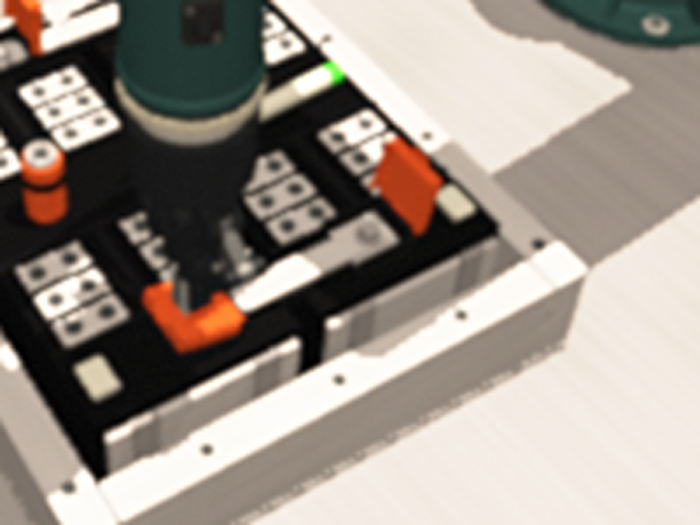

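The guard is over, nearly flat under the fingertips at crop (190,310). Now I press down gently in small steps.

```bash
python3 -m jog '[[-1,0,0,2,0],[-1,0,0,4,0],[-1,0,0,5.5,0],[-1,0,0,6.5,0],[-1,0,0,7,0],[-1,0,0,7,0]]'; python3 -m jog '[[-1,0,0,0.5,0],[-1,0,0,1,0],[-1,0,0,1,0]]'
```

```text
time_s: 5.88
position: [0.6549, 0.1641, 0.158]
eef_rot: [-0.0, 0.999, -0.042, -0.0]
force: [-0.4, 0.3, 0.9]
opening: 0.001
time_s: 6.25
position: [0.655, 0.1641, 0.1573]
eef_rot: [-0.0, 0.999, -0.042, -0.0]
force: [-0.5, -0.5, 3.6]
opening: 0.001
```

```bash
python3 -m jog '[[-1,0,0,0.5,0],[-1,0,0,1,0],[-1,0,0,1,0],[-1,0,0,1,0]]'
```

```text
time_s: 6.75
position: [0.655, 0.1641, 0.1571]
eef_rot: [-0.0, 0.999, -0.042, 0.0]
force: [-1.9, 0.1, 8.3]
opening: 0.001
```

It's on the hard stop: 1 mm commanded moved it 0.2 mm, and the force rose to 8 N. I'll draw straight up.

```bash
python3 -m jog '[[-1,0,0,-10,0],[-1,0,0,-40,0],[-1,0,0,-80,0],[-1,-20,0,-120,0],[-1,-60,0,-160,0],[-1,-100,0,-200,0],[-1,-140,0,-220,0],[-1,-140,0,-220,0],[-1,-140,0,-220,0],[-1,-140,0,-220,0]]'
python3 - <<'E'
from h import *
S=grab_frame("scene");f=grab_frame("wrist");T=grab_frame("top")
a=cv2.resize(S["image"][130:320,170:400],(500,413)); b=cv2.resize(f["image"],(300,225)); c=cv2.resize(T["image"][120:300,165:365],(300,188))
I=np.zeros((413,800,3),np.uint8); I[:,:500]=a; I[:225,500:]=b; I[225:,500:]=c
cv2.imwrite("pics/end.png",I[...,::-1])
for x,s in blobs(S,*ORANGE): print(x.round(1),s)
E
```

```text
time_s: 8.0
position: [0.5161, 0.1755, 0.375]
eef_rot: [0.0, 0.999, -0.042, -0.001]
force: [-0.4, -0.4, 0.5]
opening: 0.0
[440.4   3.4] [436   0  10   8  65]
[487.6  11.1] [480   0  16  24 213]
[414.5  47.6] [387  39  65  18 529]
[205.1  79. ] [199  73  13  13 135]
[253.3 133.9] [238 126  31  17 199]
[501.5 141.5] [491 137  24  10  79]
[280.1 157.2] [275 147  11  22 150]
[236.5 172.9] [232 163  10  23 132]
[346.4 221.8] [337 209  20  28 333]
[242.6 219. ] [236 213  13  10  59]
[242.8 228.1] [237 223  12  11 100]
[284.6 259.8] [271 248  29  25 469]
[419.6 342.4] [403 327  34  33 406]
[357. 379.] [341 364  33  34 411]
```

View pics/end.png

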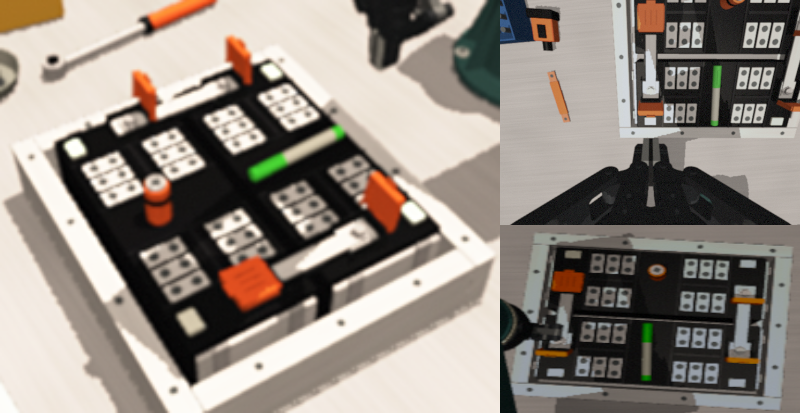

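The marked guard lies flat at (250,283) in the scene crop, hiding the green mark. The other three guards and the loose parts are within a pixel or so of where they were, and the hand is more than 20 cm away.

```bash
python3 -c "
from rig import r
print(r.job_done())"
```

```text
the job is handed in; nothing more can be done
None
```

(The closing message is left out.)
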